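# Fit the missing splash-guard tile

## Task

One tile is missing from the splash guard. Pinch the spare tiles where they stand in the rack to find the 11 mm thick one (the others are 14 and 17 mm, too thick for the aluminium channel), and lower it fully down into the empty part of the channel, three or four centimetres short of the tile already set there. Then slide it along the channel until its edge meets the black rubber spacer on that tile, press it snugly but gently against the spacer for a second, and let go; the other two tiles must be left standing in the rack and the other kitchen things undisturbed.

Things in the scene. Friction and masses are not known exactly. Their poses are not given: they have to be found in the camera images.
- rack: wooden plate rack fixed to the ledge, 86 x 184 mm; origin: centre of its underside. Three equal slots at its local y = -72, 0 and +72 mm, local x = 0; slot floor 8 mm above the ledge; dowels up to 38 mm above the ledge leave each slot 19 mm wide (local y); 24 mm high end rails leave 68 mm along local x
- tile_a: hand-cut white ceramic spare tile standing in a rack slot, 75 mm high; origin: centre of its lower edge; x along its width, y through its thickness. The three spares are cut alike, 52 to 60 mm wide, but one each is 11, 14 and 17 mm thick; which is which is not told and their slots are shuffled. 80 to 220 g. Chips if pressed hard: push it against the channel or set tile with well under 20 N (6 N is plenty)
- tile_b: hand-cut white ceramic spare tile standing in a rack slot, 75 mm high; origin: centre of its lower edge; x along its width, y through its thickness. The three spares are cut alike, 52 to 60 mm wide, but one each is 11, 14 and 17 mm thick; which is which is not told and their slots are shuffled. 80 to 220 g. Chips if pressed hard: push it against the channel or set tile with well under 20 N (6 N is plenty)
- tile_c: hand-cut white ceramic spare tile standing in a rack slot, 75 mm high; origin: centre of its lower edge; x along its width, y through its thickness. The three spares are cut alike, 52 to 60 mm wide, but one each is 11, 14 and 17 mm thick; which is which is not told and their slots are shuffled. 80 to 220 g. Chips if pressed hard: push it against the channel or set tile with well under 20 N (6 N is plenty)
- channel: straight aluminium U-channel fixed to the ledge, 200 mm long along its local x, 27 mm wide over its lips along local y, open at the top and at both ends; origin: centre of its underside. Groove 13 mm wide, groove floor 6 mm above the ledge; above 22 mm the lips flare outward to 22 mm apart at 30 mm height. The part on its local +x side is empty
- end_tile: white ceramic tile already set fast in the channel near the channel's local -x end; 60 mm wide along its local x (parallel to the channel's x), 75 mm high; origin: centre of its lower edge, on the groove floor. On its +x edge (30 mm from the origin) sits a firm black rubber spacer, 40 mm high, standing 2 to 14 mm proud, how far is not told: the new tile's edge must press on it
- jar: glass spice jar with steel screw lid, radius 24, height 95 mm, origin under its centre; bystander
- funnel: red plastic funnel standing on its mouth, radius 42, height 85 mm, origin under its centre; bystander
- cup: steel measuring cup, radius 34, height 50 mm, with a flat handle to its local -x out to 105 mm; origin under the cup's centre; bystander
- spoon_rest: white ceramic spoon rest, dish radius 48, height 10 mm, handle to its local +x out to 95 mm; origin under the dish's centre; bystander
- dipper: wooden honey dipper lying along its local x from -113 to +42 mm, 30 mm thick; origin on the ledge under the head's neck; bystander
- mug: blue ceramic mug, radius 38, height 85 mm, handle to its local +y; origin under its centre; bystander
Mind the look-alikes: they are no part of the job. What is shaped like the tile_a but orange or pink is not meant.

How it is judged:
By the outcome, as a careful person would: the job done as asked, in the order asked, and still so for the second after the job is handed in, with the robot touching nothing.
It also fails if it takes over 69 s, if anything falls off the work surface, if the arm or the gripper's body presses on something with over 40 N, if the wrist force passes 120 N, or if a joint passes its speed limit or range.

## Robot

A 6-joint arm with a two-finger parallel gripper is mounted at the origin on the work surface. World frame = base frame: x ahead of the robot, y to its left, z up, the work surface at z = 0. Lengths are in m, angles in rad, forces in N, time in s.
With the tool pointing down it reaches from about 0.425 to 0.95 m from the base axis. Payload 3.5 kg.
Tool frame: the origin (TCP) lies at the very end of the fingers, on their centre line; the grasp point (between the pads) lies 19 mm behind it (arm.grip_point_offset is the distance from the TCP to the grasp point, in m); z points along the fingers, x is the direction in which the jaws open and shut, and the axes are right-handed (so a half turn about z gives the same grasp; the last joint's range is limited). The gripper opens to 85 mm and grips with 20 to 120 N. Pads are 22 mm wide; open, the fingers measure 114 mm over their backs; the gripper's body (76 mm by 85 mm) begins 54 mm behind the grasp point. The pads swing forward as they close: fully open they stand 13 mm farther back than shut.
Start: joints at [1.171, 0.286, 1.577, -0, 1.279, -0.15], TCP at [0.167, 0.654, 0.207] pointing down, gripper open.
Joint ranges: [-2.77, 2.77], [-0.9, 2.22], [0.21, 2.48], [-1.53, 4.67], [0.24, 2.81], [-2.84, 2.84]. Speed limits (rad/s): [2.79, 2.79, 3.14, 3.14, 3.14, 3.14].

## Interface

Orientations are given as a unit quaternion [x, y, z, w].
In Python, from workcell import arm, eyes gives the robot as it stands.
- The arm moves only by the tool arm_command, never from a script. Its argument "series" is a list of rows, each a list of 7 numbers: the shift along the world's x, y, z each as a share of 0.4 m, from -1 to 1, then the turn, a rotation vector about the world's x, y, z each as a share of 0.5 rad, from -1 to 1, then the opening, from 0 (shut) to 1 (fully open). In form: [[dx, dy, dz, ax, ay, az, gripper], ...]. A call has 1 to 5 rows; each row is the pose to reach, as a shift and turn from the pose commanded when the call began; what a row does not reach only later rows make up. A row lasts 1/12 s, in which the tool goes at most 41.7 mm and 7.16 degrees, less where a joint would pass 70% of its speed; a pose out of reach is approached as far as the arm can. A call with a number of a shift or a turn outside -1 to 1 is refused whole. A call with a gripper value outside its range is refused whole. The fingers move at their own pace and stop on an object; "force" is the grip in N (left out, the last holds). Time passes only in rows, so rows that repeat a pose let the fingers close. It gives the time, the measured TCP pose, the force and the opening at its end, in the units of the state.
- arm.observe(): the state, without advancing time (a new reading comes with each control period).
- eyes.camera(name): name is "scene" or "side" or "wrist"; returns a dict with "pixels" (420x560x3 uint8, blue, green, red), "K" (3x3 intrinsics, pixels), "k1" (the pictures are not rectified: a ray, as slopes to the right and down, at radius r is drawn at 1 + k1 r^2 times it, then the intrinsics apply), "R" (3x3) and "t" (3): a world point X has camera coordinates R X + t. Camera axes: x right, y down, z forward; pixel columns grow to the right and rows downward; lengths in m; the calibration is good to about 2 mm. A picture is of the moment at which its call begins. There is no depth.
- arm.finish_job(): hands the job in, once; it reports no verdict.
The state is a dict: "time_s": time; "joints": joint angles; "dq": joint speeds; "effort": joint torques, N m; "eef_pos": TCP position; "tcp_rot": TCP orientation; "ft_force": force on the tool from outside, world axes, zero at the start; "torque": the same for the moment, N m; "gripper_width": finger opening in m.
Only numpy, scipy, OpenCV 4.12 (cv2) and the standard library are available. Lean on these libraries where they do the work, as an engineer would, in place of code of your own. Each camera call takes 0.05 s, during which the arm holds its last target. There are 200 camera calls.

## Working session

There is one attempt and no reset: what is moved stays moved. The work goes in short steps, Python scripts to look and compute and a tool call to move; the robot and the scene stay as the last step left them, time stands still between calls to the robot, and variables do not carry over. Pictures are saved under pics/ and viewed, about 8 in all and at most 12, crops included, and the job is handed in when it is done.

Besides the shell and the picture viewer there is one more tool, called after "Request:" by a JSON object that holds its "name" and its "arguments", one argument or row to a line. arm_command: Moves the arm, as the interface text tells. Its arguments: {"type":"object","properties":{"series":{"type":"array"},"force":{"type":"number"}},"required":["series"]}

```bash
mkdir -p pics; ls; cat > h.py <<'E'
import numpy as np, cv2
from workcell import arm, eyes
def snap(n,f):
    c=eyes.camera(n); cv2.imwrite('pics/'+f+'.png',c['pixels'])
    np.savez('pics/'+f+'.npz',**{k:np.array(c[k]) for k in c}); return c
def load(f): return dict(np.load('pics/'+f+'.npz'))
def ray(c,uv):
    K=np.array(c['K']);k=float(c['k1']);R=np.array(c['R']);t=np.array(c['t'])
    d=np.array([(uv[0]-K[0,2])/K[0,0],(uv[1]-K[1,2])/K[1,1]]);s=d.copy()
    for _ in range(20): s=d/(1+k*(s@s))
    return -R.T@t, R.T@np.r_[s,1]
def onz(c,uv,z):
    o,v=ray(c,uv); return o+v*(z-o[2])/v[2]
def proj(c,X):
    p=np.array(c['R'])@np.array(X)+np.array(c['t']);s=p[:2]/p[2];s=s*(1+float(c['k1'])*(s@s))
    K=np.array(c['K']);return np.array([K[0,0]*s[0]+K[0,2],K[1,1]*s[1]+K[1,2]])
E
python3 - <<'E'
from h import *
a=snap('scene','s0');b=snap('side','d0')
for c in(a,b): print(np.round(-np.array(c['R']).T@np.array(c['t']),3),np.array(c['K']).round(0).tolist(),c['k1'])
print(arm.observe(),arm.grip_point_offset)
E
```

```text
pics
[1.083 0.28  0.949] [[442.0, 0.0, 278.0], [0.0, 442.0, 209.0], [0.0, 0.0, 1.0]] -0.12358080780620273
[ 0.099 -0.676  0.797] [[505.0, 0.0, 273.0], [0.0, 505.0, 208.0], [0.0, 0.0, 1.0]] -0.1603624514581493
{'time_s': 0.1, 'joints': array([ 1.17099158e+00,  2.87124373e-01,  1.57804068e+00,  6.95313382e-06,
        1.27859775e+00, -1.49973461e-01]), 'dq': array([-0.00084691, -0.00099491, -0.00425155, -0.00022498, -0.00246085,
        0.0015093 ]), 'effort': array([ 9.15586497e-04, -4.07293081e+01, -2.93700886e+01, -1.40161451e-04,
        3.32360229e-03,  3.06357879e-05]), 'eef_pos': array([0.16658371, 0.6534509 , 0.20544856]), 'tcp_rot': array([ 7.89696450e-01,  6.13496812e-01, -9.48345624e-04,  5.27284905e-04]), 'ft_force': array([-0.08322262,  0.56477469, -0.46973382]), 'torque': array([0.05629801, 0.02938941, 0.02544156]), 'gripper_width': 0.08599527912545807} 0.0187
```

View pics/s0.png

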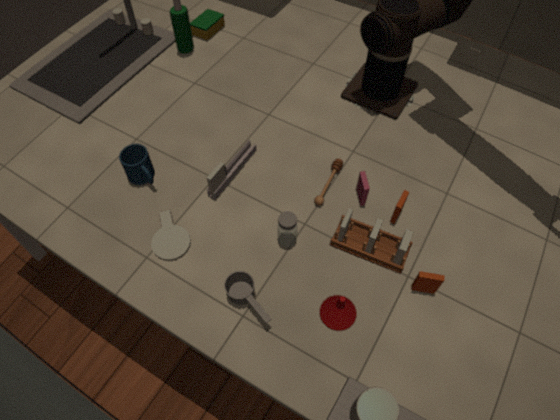

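View pics/d0.png

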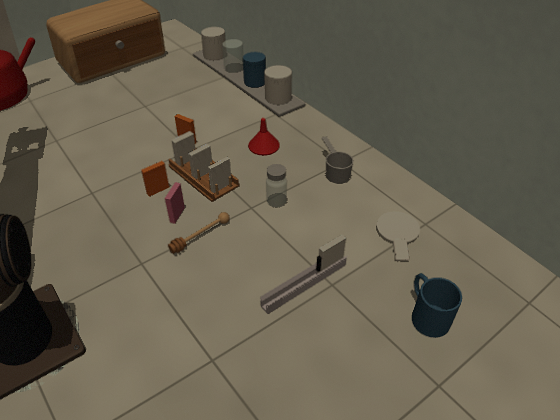

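Scene: rack with white tiles at (345,226), (374,236), (405,246); channel (232,167), set tile at its lower-left end (217,178). Look-alikes are pink (363,188) and orange (401,206), (427,282), which are not wanted. The side view shows the same: rack (203,172), channel (305,280), set tile with black spacer (320,263). Next is a close crop of the rack and channel.

```bash
python3 - <<'E'
from h import *
def crop(f,x,y,w=100,h=75,s=4):
    i=cv2.imread(f'pics/{f}.png')[y:y+h,x:x+w]
    return cv2.convertScaleAbs(cv2.resize(i,None,fx=s,fy=s,interpolation=cv2.INTER_CUBIC),alpha=1.7)
a=np.hstack([crop('s0',322,200),crop('s0',190,133)]);b=np.hstack([crop('d0',155,130),crop('d0',255,235)])
cv2.imwrite('pics/crops.png',np.vstack([a,b]))
E
```

```text
(no output)
```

View pics/crops.png

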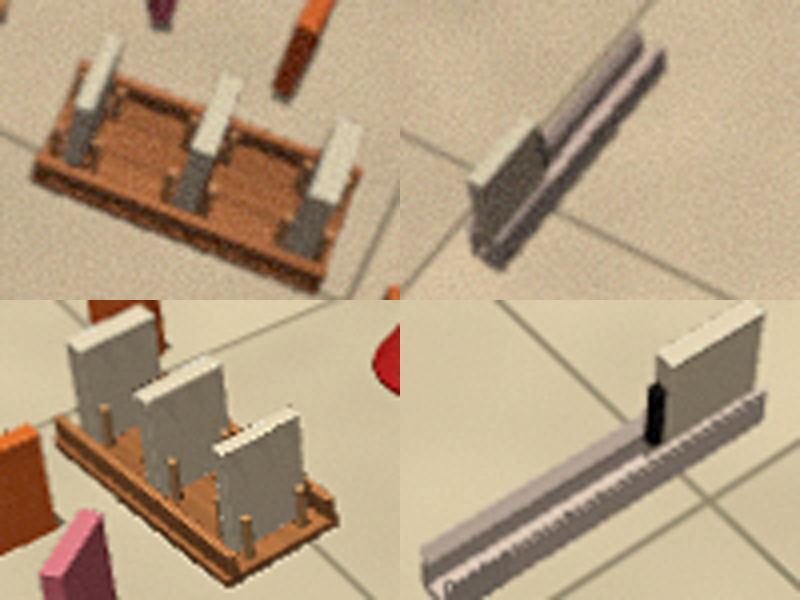

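```bash
python3 - <<'E'
from h import *
s=load('s0');d=load('d0')
S=lambda u,v:(322+u/4-.4,200+v/4-.4); D=lambda u,v:(155+u/4-.4,130+(v-300)/4-.4)
SC=lambda u,v:(190+(u-400)/4-.4,133+v/4-.4); DC=lambda u,v:(255+(u-400)/4-.4,235+(v-300)/4-.4)
def P(n,c,f,pts,z):
    p=np.array([onz(c,f(*q),z)[:2] for q in pts])*1000; print(n,p.round(0).tolist(),'mean',p.mean(0).round(1)); return p
for n,q in dict(L=[(108,36),(125,44),(97,108),(78,104)],M=[(222,74),(243,82),(216,152),(193,148)],R=[(340,118),(364,126),(337,205),(310,196)]).items(): P('S'+n,s,S,q,.083)
for n,q in dict(L=[(216,448),(224,456),(300,416),(292,408)],M=[(136,390),(146,404),(222,370),(208,358)],R=[(68,344),(80,354),(156,318),(144,308)]).items(): P('D'+n,d,D,q,.083)
P('rackS',s,S,[(34,180),(320,290)],0); P('rackD',d,D,[(230,585),(338,522)],0)
P('endtopS',s,SC,[(472,182),(485,190),(545,128),(533,118)],.081)
P('endtopD',d,DC,[(657,356),(672,366),(764,314),(750,303)],.081)
P('lipS',s,SC,[(638,32),(664,50)],.03)
P('lipD',d,DC,[(422,550),(648,425),(765,394)],.03)
P('baseD_S',s,SC,[(500,270)],.0)
P('spacer low D',d,DC,[(656,445)],.03)
E
```

```text
SL [[512.0, 126.0], [512.0, 137.0], [559.0, 143.0], [563.0, 132.0]] mean [536.3 134.6]
SM [[501.0, 195.0], [500.0, 208.0], [551.0, 214.0], [555.0, 201.0]] mean [526.6 204.5]
SR [[493.0, 266.0], [491.0, 280.0], [547.0, 286.0], [549.0, 271.0]] mean [520. 276.]
DL [[509.0, 133.0], [509.0, 124.0], [563.0, 128.0], [564.0, 138.0]] mean [536.4 130.6]
DM [[500.0, 209.0], [498.0, 193.0], [551.0, 194.0], [550.0, 210.0]] mean [524.9 201.7]
DR [[490.0, 276.0], [491.0, 262.0], [547.0, 266.0], [546.0, 280.0]] mean [518.4 271. ]
rackS [[575.0, 119.0], [554.0, 300.0]] mean [564.4 209.7]
rackD [[497.0, 112.0], [579.0, 120.0]] mean [537.6 115.7]
endtopS [[609.0, -212.0], [610.0, -202.0], [550.0, -198.0], [548.0, -209.0]] mean [ 579.  -205.3]
endtopD [[547.0, -207.0], [549.0, -216.0], [607.0, -218.0], [606.0, -208.0]] mean [ 577.3 -212.5]
lipS [[415.0, -220.0], [420.0, -195.0]] mean [ 417.7 -207.5]
lipD [[413.0, -201.0], [546.0, -206.0], [606.0, -226.0]] mean [ 521.6 -211. ]
baseD_S [[613.0, -200.0]] mean [ 613.2 -199.8]
spacer low D [[541.0, -218.0]] mean [ 541.  -218.3]
```

Request:
{"name": "arm_command", "arguments": {
  "series": [
    [0.3,-0.41,0.05,0,0,0.74,0.6],
    [0.3,-0.41,0.05,0,0,0.74,0.6],
    [0.3,-0.41,0.05,0,0,0.74,0.6],
    [0.3,-0.41,0.05,0,0,0.74,0.6],
    [0.3,-0.41,0.05,0,0,0.74,0.6]
  ],
  "force": 20
}}

```text
time_s: 0.52
eef_pos: [0.2874, 0.488, 0.2263]
tcp_rot: [0.663, 0.748, -0.001, 0.0]
ft_force: [1.0, 0.6, 1.3]
gripper_width: 0.0514
```

Request:
{"name": "arm_command", "arguments": {
  "series": [
    [0.3,-0.41,0,0,0,0,0.6],
    [0.3,-0.41,0,0,0,0,0.6],
    [0.3,-0.41,0,0,0,0,0.6],
    [0.3,-0.41,0,0,0,0,0.6],
    [0.3,-0.41,0,0,0,0,0.6]
  ]
}}

```text
time_s: 0.93
eef_pos: [0.4076, 0.3238, 0.2264]
tcp_rot: [0.664, 0.748, -0.0, 0.0]
ft_force: [-0.2, 0.7, 0.2]
gripper_width: 0.0514
```

Request:
{"name": "arm_command", "arguments": {
  "series": [
    [0.3,-0.41,0,0,0,0,0.6],
    [0.3,-0.41,0,0,0,0,0.6],
    [0.3,-0.41,0,0,0,0,0.6],
    [0.3,-0.41,0,0,0,0,0.6],
    [0.3,-0.41,0,0,0,0,0.6]
  ]
}}

```text
time_s: 1.35
eef_pos: [0.5277, 0.1597, 0.2263]
tcp_rot: [0.664, 0.748, -0.0, -0.0]
ft_force: [1.1, 0.5, -0.4]
gripper_width: 0.051
```

```bash
python3 - <<'E'
from h import *
c=snap('wrist','w1'); print(np.round(-c['R'].T@c['t'],3))
for n,p in dict(L=(.536,.1325),M=(.526,.203),R=(.519,.2735)).items(): print(n,proj(c,[*p,.083]).round(0))
E
```

```text
[0.447 0.149 0.393]
L [258. 194.]
M [327. 193.]
R [394. 194.]
```

View pics/w1.png

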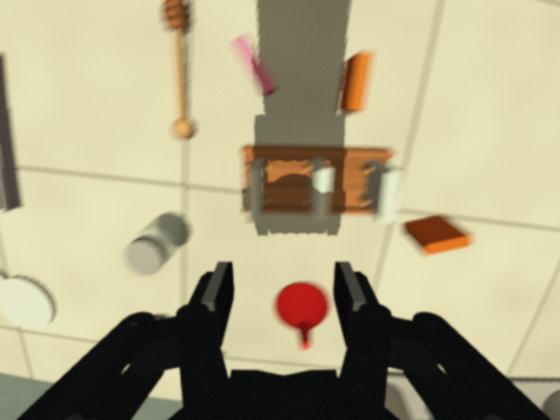

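Request:
{"name": "arm_command", "arguments": {
  "series": [
    [0.02,-0.068,0,0,0,0,0.6],
    [0.02,-0.068,-0.1,0,0,0,0.6],
    [0.02,-0.068,-0.2,0,0,0,0.6],
    [0.02,-0.068,-0.28,0,0,0,0.6],
    [0.02,-0.068,-0.28,0,0,0,0.5]
  ]
}}

```text
time_s: 1.82
eef_pos: [0.5285, 0.1343, 0.1063]
tcp_rot: [0.664, 0.748, -0.006, -0.006]
ft_force: [-1.0, 0.2, -1.2]
gripper_width: 0.0431
```

Request:
{"name": "arm_command", "arguments": {
  "series": [
    [0,0,-0.06,0,0,0,0.5],
    [0,0,-0.12,0,0,0,0.5],
    [0,0,-0.168,0,0,0,0.5],
    [0,0,-0.168,0,0,0,0.5],
    [0,0,-0.168,0,0,0,0.3]
  ]
}}

```text
time_s: 2.23
eef_pos: [0.5348, 0.1351, 0.0482]
tcp_rot: [0.663, 0.748, -0.0, -0.0]
ft_force: [-0.1, -0.9, -0.7]
gripper_width: 0.0321
```

Request:
{"name": "arm_command", "arguments": {
  "series": [
    [0,0,0,0,0,0,0],
    [0,0,0,0,0,0,0],
    [0,0,0,0,0,0,0],
    [0,0,0,0,0,0,0],
    [0,0,0,0,0,0,0]
  ],
  "force": 20
}}

```text
time_s: 2.65
eef_pos: [0.5368, 0.1349, 0.0501]
tcp_rot: [0.663, 0.748, 0.002, 0.002]
ft_force: [-0.5, -0.8, 6.6]
gripper_width: 0.0101
```

Request:
{"name": "arm_command", "arguments": {
  "series": [
    [0,0,0,0,0,0,0],
    [0,0,0,0,0,0,0],
    [0,0,0,0,0,0,0]
  ],
  "force": 20
}}

```text
time_s: 2.9
eef_pos: [0.5368, 0.1349, 0.0502]
tcp_rot: [0.663, 0.748, 0.002, 0.002]
ft_force: [-0.4, 0.1, 6.7]
gripper_width: 0.0104
```

Pinch reads about 10.3 mm, so this is the 11 mm tile, which agrees with the pictures (the others are visibly thicker). Grip and lift.

Request:
{"name": "arm_command", "arguments": {
  "series": [
    [0,0,0,0,0,0,0],
    [0,0,0,0,0,0,0],
    [0,0,0.05,0,0,0,0],
    [0,0,0.1,0,0,0,0],
    [0,0,0.15,0,0,0,0]
  ],
  "force": 45
}}

```text
time_s: 3.32
eef_pos: [0.5341, 0.1348, 0.1079]
tcp_rot: [0.663, 0.748, -0.0, -0.001]
ft_force: [0.1, 0.1, -0.8]
gripper_width: 0.0091
```

Request:
{"name": "arm_command", "arguments": {
  "series": [
    [0,0,0.08,0,0,0,0],
    [0,0,0.16,0,0,0,0],
    [0,0,0.24,0,0,0,0],
    [0,0,0.24,0,0,0,0],
    [0,0,0.24,0,0,0,0]
  ]
}}

```text
time_s: 3.73
eef_pos: [0.5362, 0.135, 0.2065]
tcp_rot: [0.663, 0.748, 0.002, 0.002]
ft_force: [-0.5, -0.0, -2.2]
gripper_width: 0.0094
```

Request:
{"name": "arm_command", "arguments": {
  "series": [
    [-0.06,-0.43,0,0,0,-0.3,0],
    [-0.06,-0.43,0,0,0,-0.3,0],
    [-0.06,-0.43,0,0,0,-0.3,0],
    [-0.06,-0.43,0,0,0,-0.3,0],
    [-0.06,-0.43,0,0,0,-0.3,0]
  ]
}}

```text
time_s: 4.15
eef_pos: [0.5088, -0.0418, 0.2013]
tcp_rot: [0.719, 0.695, -0.002, -0.001]
ft_force: [0.3, -0.0, -1.6]
gripper_width: 0.009
```

Request:
{"name": "arm_command", "arguments": {
  "series": [
    [-0.08,-0.425,0,0,0,0,0],
    [-0.08,-0.425,0,0,0,0,0],
    [-0.08,-0.425,0,0,0,0,0],
    [-0.08,-0.425,0,0,0,0,0],
    [-0.08,-0.425,0,0,0,0,0]
  ]
}}

```text
time_s: 4.57
eef_pos: [0.4769, -0.2116, 0.2017]
tcp_rot: [0.719, 0.695, -0.001, -0.001]
ft_force: [0.5, -0.3, -1.0]
gripper_width: 0.0093
```

Request:
{"name": "arm_command", "arguments": {
  "series": [
    [0,0,0,0,0,0,0],
    [0,0,0,0,0,0,0],
    [0,0,0,0,0,0,0]
  ]
}}

```text
time_s: 4.82
eef_pos: [0.4786, -0.2055, 0.2024]
tcp_rot: [0.717, 0.697, 0.0, -0.001]
ft_force: [0.1, 0.5, -0.8]
gripper_width: 0.0094
```

```bash
python3 - <<'E'
from h import *
w=snap('wrist','w2');s=snap('scene','s2');d=snap('side','d2')
o=arm.observe();print(o['eef_pos'],o['tcp_rot'])
def crop(c,x,y,w,h,s):
    x=max(0,int(x));y=max(0,int(y));print(x,y);return cv2.convertScaleAbs(cv2.resize(c['pixels'][y:y+h,x:x+w],(400*s//s,300),interpolation=cv2.INTER_CUBIC),alpha=1.5)
p=proj(s,[.5,-.209,.08]);q=proj(d,[.5,-.209,.08])
i=np.vstack([np.hstack([crop(w,80,60,400,300,1),crop(w,180,60,200,150,2)]),np.hstack([crop(s,p[0]-50,p[1]-45,100,75,4),crop(d,q[0]-50,q[1]-40,100,75,4)])])
cv2.imwrite('pics/c2.png',i)
E
```

```text
[ 0.47909471 -0.20553324  0.2032189 ] [ 7.16744556e-01  6.97335742e-01  4.74257570e-05 -3.19542280e-04]
80 60
180 60
183 105
250 220
```

View pics/c2.png

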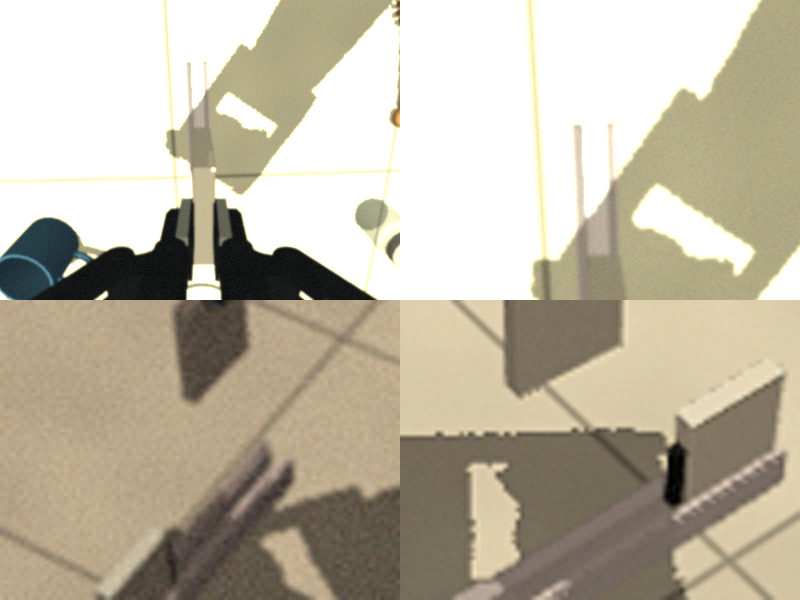

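The combined picture shows the held tile in the jaws above the channel. In the wrist view, the lips at about (270,125) and (288,125) run nearly straight up, and the tile edge is at (283,230). In the side view, the tile's bottom corners are at (279,244) and (305,232). Next I'll get numbers from the wrist rows.

```bash
python3 - <<'E'
from h import *
w=load('w2');g=w['pixels'].mean(2)
for v in (128,140,152,175,190,210,222,232): print(v,g[v-1:v+2,255:305].mean(0).astype(int).tolist())
E
```

```text
128 [211, 210, 210, 210, 211, 210, 210, 208, 210, 207, 195, 170, 147, 138, 136, 142, 176, 217, 231, 232, 232, 232, 233, 233, 234, 233, 228, 214, 182, 155, 152, 165, 185, 200, 208, 211, 211, 212, 211, 212, 211, 212, 212, 212, 209, 201, 183, 161, 134, 115]
140 [209, 209, 210, 210, 209, 209, 210, 210, 209, 208, 203, 186, 159, 140, 137, 143, 176, 216, 230, 232, 231, 232, 233, 233, 233, 233, 229, 219, 191, 161, 151, 160, 180, 199, 207, 209, 206, 196, 176, 153, 133, 117, 106, 107, 107, 107, 108, 107, 107, 107]
152 [209, 209, 210, 210, 209, 210, 209, 209, 209, 208, 207, 197, 173, 151, 141, 137, 143, 175, 217, 229, 231, 231, 232, 232, 232, 232, 232, 226, 207, 160, 116, 99, 97, 103, 106, 106, 107, 106, 106, 108, 107, 106, 106, 109, 107, 108, 108, 109, 108, 111]
175 [209, 209, 210, 210, 209, 211, 212, 211, 212, 211, 209, 199, 177, 136, 107, 94, 90, 91, 99, 109, 112, 113, 114, 116, 115, 114, 115, 113, 109, 102, 94, 90, 92, 99, 104, 109, 108, 109, 109, 108, 109, 107, 107, 112, 115, 121, 123, 120, 119, 118]
190 [132, 137, 137, 133, 128, 115, 107, 107, 106, 107, 108, 106, 104, 103, 95, 91, 90, 86,
[... 156 characters left out ...]
104, 107, 107, 107, 106, 107, 107, 107, 109, 107, 107, 105, 102, 95, 91, 88, 85, 87, 86, 88, 88, 88, 87, 88, 88, 87, 88, 88, 87, 88, 86, 89, 92, 91, 91, 93, 96, 103, 108, 106, 105, 106, 106, 107, 106, 106, 106, 105]
222 [162, 185, 203, 209, 211, 211, 209, 208, 208, 206, 205, 198, 176, 145, 121, 105, 94, 88, 85, 87, 88, 88, 90, 89, 87, 88, 89, 88, 88, 88, 88, 89, 92, 97, 99, 98, 99, 98, 95, 97, 99, 105, 105, 106, 106, 106, 106, 105, 106, 104]
232 [153, 169, 191, 204, 209, 210, 209, 209, 209, 210, 209, 210, 209, 207, 198, 171, 132, 107, 109, 116, 118, 119, 119, 119, 119, 118, 118, 119, 118, 118, 120, 118, 118, 119, 120, 123, 133, 142, 146, 135, 120, 108, 105, 104, 104, 105, 105, 104, 103, 104]
```

```bash
python3 - <<'E'
from h import *
w=load('w2');print('cam',np.round(-w['R'].T@w['t'],4))
for v,l,r in((128,265.7,287),(140,266.8,287),(210,269.7,293.7)):
    for z in(.03,.0):
        a,b=onz(w,(l,v),z)*1e3,onz(w,(r,v),z)*1e3;print(v,z,a[:2].round(1),b[:2].round(1),'w',np.linalg.norm(a-b).round(1),'mid',((a+b)/2)[:2].round(1))
for l,r in((271,290.5),(271,294.5)):
    a,b=onz(w,(l,232),.16)*1e3,onz(w,(r,232),.16)*1e3;print('tile',a.round(1),b.round(1),((a+b)/2).round(1))
print('tile edge proj',[proj(w,[x,-.2055,z]).round(1).tolist() for x,z in((.451,.161),(.451,.236))])
s=load('s2');d=load('d2')
for n,c,uv in(('s',s,(183+190/4,105+102/4)),('d',d,(250+117/4,220+98/4)),('d',d,(250+222/4,220+48/4)),('d',d,(250+105/4,220+88/4))): print(n,(onz(c,uv,.161)*1e3).round(1))
i=w['pixels'][150:300,220:340];cv2.imwrite('pics/c3.png',cv2.resize(i,None,fx=5,fy=4,interpolation=cv2.INTER_NEAREST))
E
```

```text
cam [ 0.3973 -0.2046  0.3693]
128 0.03 [ 418.4 -223.4] [ 419.1 -200.8] w 22.6 mid [ 418.8 -212.1]
128 0.0 [ 420.3 -225.1] [ 421.  -200.5] w 24.6 mid [ 420.7 -212.8]
140 0.03 [ 431.  -222.8] [ 431.7 -201.1] w 21.7 mid [ 431.4 -212. ]
140 0.0 [ 434.  -224.4] [ 434.7 -200.8] w 23.6 mid [ 434.4 -212.6]
210 0.03 [ 510.3 -223.1] [ 511.1 -195.5] w 27.6 mid [ 510.7 -209.3]
210 0.0 [ 520.3 -224.7] [ 521.2 -194.7] w 30.1 mid [ 520.7 -209.7]
tile [ 483.9 -215.8  160. ] [ 484.3 -201.6  160. ] [ 484.1 -208.7  160. ]
tile [ 483.9 -215.8  160. ] [ 484.4 -198.7  160. ] [ 484.1 -207.3  160. ]
tile edge proj [[283.9, 188.1], [284.4, 228.8]]
s [ 506.3 -205.4  161. ]
d [ 449.6 -211.6  161. ]
d [ 504.  -215.8  161. ]
d [ 449.  -203.8  161. ]
```

View pics/c3.png

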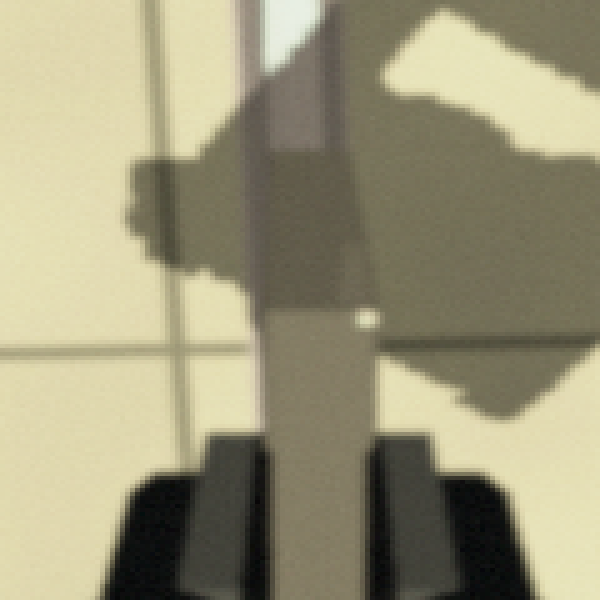

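```bash
python3 - <<'E'
from h import *
w=load('w2');p=w['pixels'].astype(float)
for v in (124,132,140,148,200,225):
    q=p[v-1:v+2,256:300].mean(0);print(v,(q[:,2]-q[:,0]).astype(int).tolist())
print([proj(w,[x,y,z]).round(1).tolist() for x,y,z in((.451,-.211,.161),(.451,-.200,.161),(.44,-.2225,.03),(.44,-.1955,.03),(.44,-.22,.03),(.44,-.198,.03),(.44,-.2155,.022),(.44,-.2025,.022))])
E
```

```text
124 [48, 48, 48, 49, 48, 49, 48, 46, 43, 37, 31, 26, 25, 23, 17, 11, 6, 4, 5, 4, 4, 3, 3, 3, 4, 8, 12, 20, 25, 26, 29, 34, 41, 47, 47, 48, 46, 46, 47, 47, 47, 47, 46, 47]
132 [48, 49, 49, 49, 48, 47, 48, 48, 44, 37, 31, 27, 25, 24, 19, 13, 7, 5, 5, 5, 3, 3, 3, 3, 3, 6, 13, 20, 23, 26, 30, 34, 40, 45, 46, 48, 45, 45, 45, 47, 48, 48, 48, 46]
140 [48, 48, 47, 48, 47, 47, 47, 47, 45, 41, 36, 30, 26, 25, 22, 15, 10, 5, 6, 6, 4, 5, 4, 4, 3, 5, 12, 18, 23, 27, 28, 33, 38, 45, 48, 49, 49, 45, 40, 36, 32, 30, 30, 30]
148 [48, 47, 47, 48, 48, 47, 47, 47, 46, 44, 36, 29, 27, 26, 24, 18, 12, 9, 7, 7, 6, 5, 5, 4, 4, 5, 11, 15, 21, 26, 26, 28, 30, 30, 30, 29, 29, 28, 29, 28, 29, 29, 29, 29]
200 [29, 29, 29, 29, 30, 28, 29, 31, 30, 29, 29, 28, 22, 20, 17, 16, 17, 19, 21, 25, 22, 23, 22, 23, 23, 22, 21, 23, 22, 23, 23, 23, 22, 23, 23, 24, 29, 29, 30, 30, 30, 30, 30, 30]
225 [46, 49, 49, 48, 49, 47, 49, 48, 48, 48, 48, 49, 47, 39, 27, 19, 19, 23, 21, 23, 24, 23, 23, 24, 23, 23, 24, 23, 23, 23, 24, 24, 24, 24, 25, 26, 26, 27, 26, 27, 27, 29, 29, 30]
[[275.9, 188.3], [291.8, 187.8], [267.5, 148.4], [292.4, 147.6], [269.8, 148.3], [290.1, 147.7], [274.1, 147.3], [285.9, 146.9]]
```

Wrist measurement: the tile is about 5 mm to +y of the groove centre, and the channel yaw is about −0.01. I'll correct that and lower to just above the lips.

Request:
{"name": "arm_command", "arguments": {
  "series": [
    [0.02,-0.012,0,0,0,0.036,0],
    [0.02,-0.012,-0.08,0,0,0.036,0],
    [0.02,-0.012,-0.16,0,0,0.036,0],
    [0.02,-0.012,-0.24,0,0,0.036,0],
    [0.02,-0.012,-0.3,0,0,0.036,0]
  ]
}}

```text
time_s: 5.38
eef_pos: [0.4866, -0.2109, 0.0811]
tcp_rot: [0.711, 0.704, -0.0, -0.001]
ft_force: [0.0, 0.5, -1.5]
gripper_width: 0.0091
```

Request:
{"name": "arm_command", "arguments": {
  "series": [
    [0,0,0,0,0,0,0],
    [0,0,0,0,0,0,0],
    [0,0,0,0,0,0,0],
    [0,0,0,0,0,0,0]
  ]
}}

```text
time_s: 5.72
eef_pos: [0.4888, -0.213, 0.0862]
tcp_rot: [0.711, 0.703, 0.0, 0.002]
ft_force: [0.5, -0.4, -1.4]
gripper_width: 0.0092
```

```bash
python3 - <<'E'
from h import *
w=snap('wrist','w3');s=snap('scene','s3');d=snap('side','d3')
o=arm.observe();print(o['eef_pos'],o['tcp_rot'],o['ft_force'])
def crop(c,x,y,w,h):
    x=int(x);y=int(y);return cv2.convertScaleAbs(cv2.resize(c['pixels'][y:y+h,x:x+w],(400,300),interpolation=cv2.INTER_CUBIC),alpha=1.5)
i=np.vstack([np.hstack([crop(w,220,120,160,120),crop(w,240,160,80,60)]),np.hstack([crop(s,193,125,80,60),crop(d,260,230,80,60)])])
cv2.imwrite('pics/c4.png',i)
E
```

```text
[ 0.48803365 -0.21270509  0.08553191] [7.11194745e-01 7.02992624e-01 3.48530539e-04 1.81198411e-03] [ 6.45150831e-04  1.29873201e+00 -7.34327840e-01]
```

View pics/c4.png

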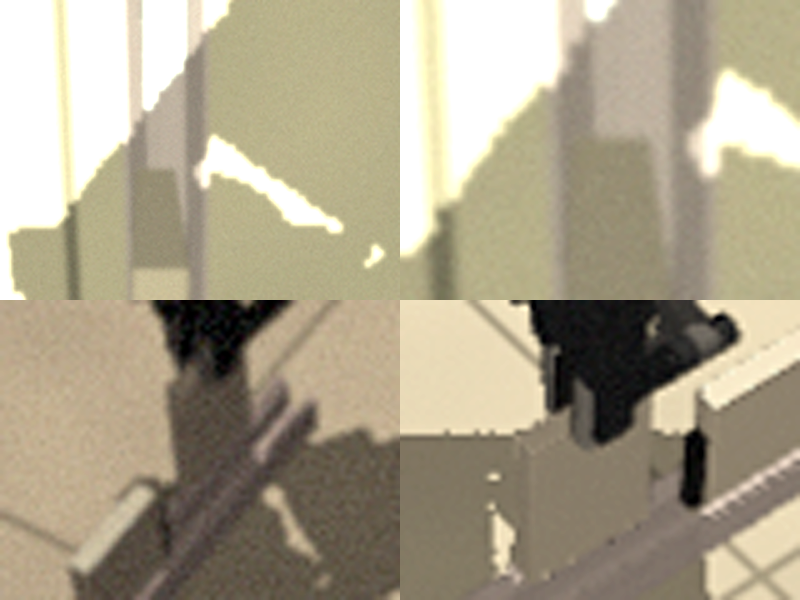

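```bash
python3 - <<'E'
from h import *
w=load('w3');print('cam',np.round(-w['R'].T@w['t'],4)); p=w['pixels'].astype(float)
for n,uv,z in(('tileL',(273.6,187.6),.043),('tileR',(291,187.6),.043),('floorL',(279,178),.006),('floorR',(294.4,178),.006),('gL22',(279,178),.022),('gR22',(294.4,178),.022),('outL',(271,178),.03),('outR',(302.4,178),.03)): print(n,(onz(w,uv,z)*1e3).round(1))
for v in(165,180,184,192,200):
    q=p[v-1:v+2,262:310].mean(0);print(v,q.mean(1).astype(int).tolist(),(q[:,2]-q[:,0]).astype(int).tolist())
E
```

```text
cam [ 0.4065 -0.2128  0.2526]
tileL [ 461.4 -220.9   43. ]
tileR [ 461.5 -208.8   43. ]
floorL [ 463.1 -217.7    6. ]
floorR [ 463.2 -205.3    6. ]
gL22 [ 459.4 -217.4   22. ]
gR22 [ 459.5 -205.8   22. ]
outL [ 457.5 -223.1   30. ]
outR [ 457.8 -200.1   30. ]
165 [213, 213, 213, 212, 213, 212, 211, 207, 191, 166, 146, 142, 140, 139, 128, 117, 119, 125, 123, 117, 115, 114, 115, 117, 117, 117, 118, 118, 116, 117, 116, 111, 100, 92, 91, 91, 90, 90, 93, 100, 107, 109, 108, 109, 110, 110, 110, 111] [46, 45, 46, 47, 47, 45, 42, 37, 32, 28, 26, 25, 25, 25, 24, 21, 18, 18, 19, 19, 19, 20, 20, 21, 20, 20, 20, 21, 21, 20, 21, 19, 18, 16, 15, 17, 16, 16, 16, 19, 21, 25, 29, 29, 30, 30, 30, 30]
180 [206, 197, 179, 153, 131, 117, 110, 108, 105, 100, 94, 90, 91, 91, 92, 94, 98, 111, 113, 116, 113, 115, 116, 117, 117, 116, 115, 118, 117, 117, 115, 111, 100, 92, 91, 90, 91, 91, 94, 106, 133, 174, 205, 216, 217, 216, 216, 215] [48, 48, 45, 40, 36, 31, 27, 23, 19, 19, 18, 17, 18, 16, 17, 17, 17, 18, 20, 20, 21, 21, 20, 21, 20, 20, 21, 20, 20, 21, 20, 20, 18, 18, 16, 16, 17, 16, 17, 19, 28, 41, 46, 45,
[... 573 characters left out ...]
2, 111, 114, 111, 102, 95, 93, 98, 109, 127, 155, 179, 182, 164, 131, 114, 112, 112, 114, 118] [30, 30, 30, 29, 28, 28, 26, 24, 20, 17, 16, 17, 21, 23, 24, 24, 24, 24, 23, 24, 23, 23, 23, 24, 23, 24, 23, 22, 22, 21, 20, 19, 19, 17, 16, 18, 19, 23, 28, 31, 33, 34, 32, 32, 31, 32, 33, 32]
200 [107, 108, 109, 111, 109, 110, 110, 109, 109, 102, 96, 88, 87, 90, 90, 90, 91, 89, 90, 90, 89, 91, 93, 90, 89, 91, 89, 89, 92, 100, 110, 111, 103, 95, 91, 91, 90, 90, 94, 101, 107, 109, 110, 111, 111, 113, 112, 112] [28, 29, 30, 30, 30, 29, 30, 26, 22, 19, 18, 19, 21, 22, 23, 24, 23, 23, 24, 23, 23, 23, 22, 22, 24, 22, 24, 23, 23, 23, 21, 20, 17, 17, 16, 16, 17, 17, 16, 17, 21, 25, 30, 30, 32, 31, 31, 30]
```

The wrist view shows the tile's lower edge (274–291,188) about 3.3 mm to −y of the groove (279–294,178), and the side view shows a gap of about 32 mm to the set tile. Shift +3.2 mm and lower gently.

Request:
{"name": "arm_command", "arguments": {
  "series": [
    [0,0.008,0,0,0,0,0],
    [0,0.008,-0.02,0,0,0,0],
    [0,0.008,-0.04,0,0,0,0],
    [0,0.008,-0.055,0,0,0,0],
    [0,0.008,-0.055,0,0,0,0]
  ]
}}

```text
time_s: 6.28
eef_pos: [0.4857, -0.2084, 0.0594]
tcp_rot: [0.711, 0.703, -0.001, -0.001]
ft_force: [-1.3, -1.7, -2.3]
gripper_width: 0.0093
```

Request:
{"name": "arm_command", "arguments": {
  "series": [
    [0,0,-0.01,0,0,0,0],
    [0,0,-0.02,0,0,0,0],
    [0,0,-0.02,0,0,0,0],
    [0,0,-0.02,0,0,0,0]
  ]
}}

```text
time_s: 6.62
eef_pos: [0.4866, -0.2087, 0.0531]
tcp_rot: [0.711, 0.703, -0.0, -0.0]
ft_force: [-0.3, -0.9, -1.6]
gripper_width: 0.0093
```

Request:
{"name": "arm_command", "arguments": {
  "series": [
    [0,0,-0.004,0,0,0,0],
    [0,0,-0.008,0,0,0,0],
    [0,0,-0.01,0,0,0,0],
    [0,0,-0.01,0,0,0,0]
  ]
}}

```text
time_s: 6.95
eef_pos: [0.4869, -0.2089, 0.0495]
tcp_rot: [0.711, 0.703, -0.0, 0.0]
ft_force: [-0.4, -0.7, -1.3]
gripper_width: 0.0095
```

Request:
{"name": "arm_command", "arguments": {
  "series": [
    [0,0,-0.002,0,0,0,0],
    [0,0,-0.004,0,0,0,0],
    [0,0,-0.004,0,0,0,0],
    [0,0,-0.004,0,0,0,0]
  ]
}}

```text
time_s: 7.28
eef_pos: [0.487, -0.209, 0.0483]
tcp_rot: [0.711, 0.703, -0.0, 0.0]
ft_force: [-0.6, -2.2, 1.1]
gripper_width: 0.0093
```

Request:
{"name": "arm_command", "arguments": {
  "series": [
    [0,0,-0.002,0,0,0,0],
    [0,0,-0.002,0,0,0,0],
    [0,0,-0.002,0,0,0,0]
  ]
}}

```text
time_s: 7.53
eef_pos: [0.4872, -0.2092, 0.0483]
tcp_rot: [0.711, 0.703, -0.0, 0.0]
ft_force: [-2.3, 1.2, 6.1]
gripper_width: 0.0097
```

```bash
python3 - <<'E'
from h import *
s=snap('scene','s4');d=snap('side','d4');w=snap('wrist','w4')
o=arm.observe();print(o['eef_pos'],o['ft_force'],o['torque'])
def crop(c,x,y,w,h):
    return cv2.convertScaleAbs(cv2.resize(c['pixels'][y:y+h,x:x+w],(400,300),interpolation=cv2.INTER_CUBIC),alpha=1.5)
i=np.hstack([crop(w,240,140,100,75),crop(d,260,230,80,60)])
cv2.imwrite('pics/c5.png',i)
E
```

```text
[ 0.48717547 -0.2091747   0.04833583] [-2.07543108 -0.71458777  5.96851204] [-0.11694221  0.42621983  0.02410559]
```

View pics/c5.png

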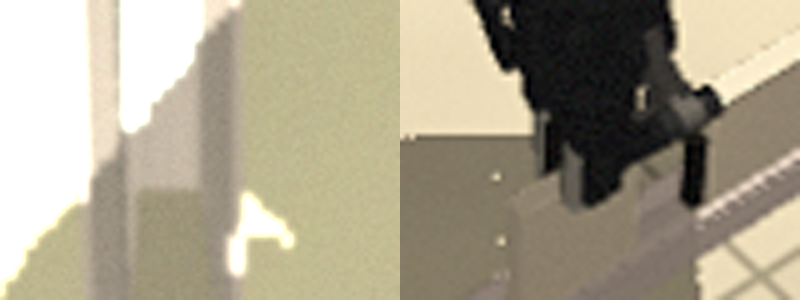

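The tile is seated: the wrist view has it between the lips at (284,190), z stays at 48.3 mm as predicted, and the floor reaction is 6 N. Now relieve slightly and slide +x.

Request:
{"name": "arm_command", "arguments": {
  "series": [
    [0,0,0.002,0,0,0,0],
    [0.01,0,0.002,0,0,0,0],
    [0.02,0,0.002,0,0,0,0],
    [0.03,0,0.002,0,0,0,0],
    [0.03,0,0.002,0,0,0,0]
  ]
}}

```text
time_s: 8.1
eef_pos: [0.4998, -0.209, 0.0483]
tcp_rot: [0.711, 0.703, 0.0, 0.001]
ft_force: [-1.7, -1.1, 5.4]
gripper_width: 0.0093
```

Request:
{"name": "arm_command", "arguments": {
  "series": [
    [0.005,0,0,0,0,0,0],
    [0.01,0,0,0,0,0,0],
    [0.01,0,0,0,0,0,0]
  ]
}}

```text
time_s: 8.35
eef_pos: [0.5032, -0.209, 0.0484]
tcp_rot: [0.711, 0.703, -0.0, 0.0]
ft_force: [-1.4, -0.5, 5.7]
gripper_width: 0.0098
```

Request:
{"name": "arm_command", "arguments": {
  "series": [
    [0.004,0,0.001,0,0,0,0],
    [0.008,0,0.001,0,0,0,0],
    [0.01,0,0.001,0,0,0,0],
    [0.01,0,0.001,0,0,0,0]
  ]
}}

```text
time_s: 8.68
eef_pos: [0.5069, -0.2088, 0.0484]
tcp_rot: [0.711, 0.703, -0.0, 0.0]
ft_force: [-1.9, -0.5, 3.9]
gripper_width: 0.0092
```

Request:
{"name": "arm_command", "arguments": {
  "series": [
    [0.003,0,0,0,0,0,0],
    [0.005,0,0,0,0,0,0],
    [0.005,0,0,0,0,0,0]
  ]
}}

```text
time_s: 8.93
eef_pos: [0.5089, -0.2088, 0.0484]
tcp_rot: [0.711, 0.703, 0.0, 0.0]
ft_force: [-2.5, -1.8, 4.8]
gripper_width: 0.0092
```

Request:
{"name": "arm_command", "arguments": {
  "series": [
    [0.003,0,0,0,0,0,0],
    [0.005,0,0,0,0,0,0],
    [0.005,0,0,0,0,0,0]
  ]
}}

```text
time_s: 9.18
eef_pos: [0.511, -0.2088, 0.0484]
tcp_rot: [0.711, 0.703, 0.0, 0.0]
ft_force: [-1.7, -1.1, 4.5]
gripper_width: 0.0094
```

Request:
{"name": "arm_command", "arguments": {
  "series": [
    [0.0025,0,0,0,0,0,0],
    [0.004,0,0,0,0,0,0],
    [0.004,0,0,0,0,0,0]
  ]
}}

```text
time_s: 9.43
eef_pos: [0.5123, -0.2088, 0.0484]
tcp_rot: [0.711, 0.703, -0.0, -0.0]
ft_force: [-2.9, -0.9, 6.4]
gripper_width: 0.0092
```

Request:
{"name": "arm_command", "arguments": {
  "series": [
    [0.0025,0,0,0,0,0,0],
    [0.004,0,0,0,0,0,0],
    [0.004,0,0,0,0,0,0]
  ]
}}

```text
time_s: 9.68
eef_pos: [0.5139, -0.2088, 0.0485]
tcp_rot: [0.711, 0.703, -0.0, -0.0]
ft_force: [-3.2, -0.3, 6.4]
gripper_width: 0.0094
```

Request:
{"name": "arm_command", "arguments": {
  "series": [
    [0.002,0,0,0,0,0,0],
    [0.003,0,0,0,0,0,0],
    [0.003,0,0,0,0,0,0]
  ]
}}

```text
time_s: 9.93
eef_pos: [0.5151, -0.2088, 0.0484]
tcp_rot: [0.711, 0.703, -0.0, -0.0]
ft_force: [-3.7, 0.2, 5.3]
gripper_width: 0.0094
```

Request:
{"name": "arm_command", "arguments": {
  "series": [
    [0.002,0,0,0,0,0,0],
    [0.003,0,0,0,0,0,0],
    [0.003,0,0,0,0,0,0]
  ]
}}

```text
time_s: 10.18
eef_pos: [0.5156, -0.2088, 0.0483]
tcp_rot: [0.711, 0.703, -0.001, -0.001]
ft_force: [-5.7, -1.9, 7.5]
gripper_width: 0.0093
```

```bash
python3 - <<'E'
from h import *
d=snap('side','d6')
cv2.imwrite('pics/c6.png',cv2.convertScaleAbs(cv2.resize(d['pixels'][235:295,270:350],(800,600),interpolation=cv2.INTER_CUBIC),alpha=1.7))
E
```

```text
(no output)
```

View pics/c6.png

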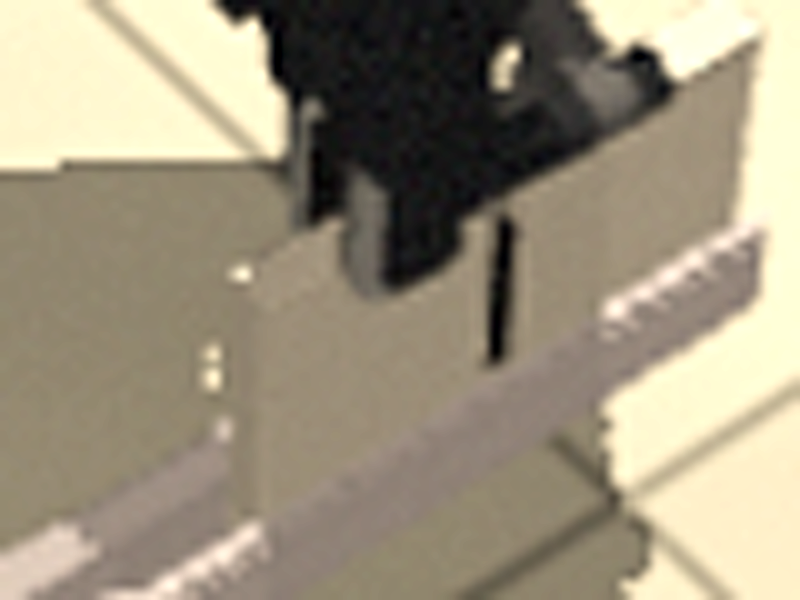

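The tile's edge now meets the black spacer at side-view pixel about (320,264), and Fx is rising. Press slightly more and hold.

Request:
{"name": "arm_command", "arguments": {
  "series": [
    [0.001,0,0,0,0,0,0],
    [0.002,0,0,0,0,0,0],
    [0.002,0,0,0,0,0,0],
    [0.002,0,0,0,0,0,0],
    [0.002,0,0,0,0,0,0]
  ]
}}

```text
time_s: 10.65
eef_pos: [0.5156, -0.2088, 0.0484]
tcp_rot: [0.711, 0.703, -0.001, -0.002]
ft_force: [-8.4, -1.7, 8.2]
gripper_width: 0.0092
```

Request:
{"name": "arm_command", "arguments": {
  "series": [
    [0,0,0,0,0,0,0],
    [0,0,0,0,0,0,0],
    [0,0,0,0,0,0,0],
    [0,0,0,0,0,0,0],
    [0,0,0,0,0,0,0]
  ]
}}

```text
time_s: 11.07
eef_pos: [0.5156, -0.2088, 0.0483]
tcp_rot: [0.711, 0.703, -0.001, -0.002]
ft_force: [-8.4, -1.3, 8.3]
gripper_width: 0.0095
```

Request:
{"name": "arm_command", "arguments": {
  "series": [
    [0,0,0,0,0,0,0],
    [0,0,0,0,0,0,0],
    [0,0,0,0,0,0,0],
    [0,0,0,0,0,0,0],
    [0,0,0,0,0,0,0]
  ]
}}

```text
time_s: 11.48
eef_pos: [0.5156, -0.2088, 0.0484]
tcp_rot: [0.711, 0.703, -0.001, -0.002]
ft_force: [-7.6, -1.8, 7.6]
gripper_width: 0.0093
```

Request:
{"name": "arm_command", "arguments": {
  "series": [
    [0,0,0,0,0,0,0],
    [0,0,0,0,0,0,0],
    [0,0,0,0,0,0,0],
    [0,0,0,0,0,0,0],
    [0,0,0,0,0,0,0]
  ]
}}

```text
time_s: 11.9
eef_pos: [0.5156, -0.2088, 0.0484]
tcp_rot: [0.711, 0.703, -0.001, -0.002]
ft_force: [-8.7, -0.6, 8.2]
gripper_width: 0.0095
```

Request:
{"name": "arm_command", "arguments": {
  "series": [
    [0,0,0,0,0,0,0.4],
    [0,0,0,0,0,0,0.4],
    [0,0,0,0,0,0,0.4],
    [0,0,0,0,0,0,0.4],
    [0,0,0,0,0,0,0.4]
  ]
}}

```text
time_s: 12.32
eef_pos: [0.5173, -0.2084, 0.0479]
tcp_rot: [0.711, 0.703, 0.0, -0.0]
ft_force: [-1.2, 0.4, 0.7]
gripper_width: 0.034
```

Request:
{"name": "arm_command", "arguments": {
  "series": [
    [0,0,0.05,0,0,0,0.4],
    [0,0,0.12,0,0,0,0.4],
    [0,0,0.2,0,0,0,0.4],
    [0,0,0.28,0,0,0,0.4],
    [-0.05,0,0.36,0,0,0,0.4]
  ]
}}

```text
time_s: 12.73
eef_pos: [0.4989, -0.2088, 0.194]
tcp_rot: [0.711, 0.703, 0.001, 0.001]
ft_force: [1.5, -0.2, 0.5]
gripper_width: 0.0341
```

Request:
{"name": "arm_command", "arguments": {
  "series": [
    [0,0.2,0,0,0,0,0.4],
    [0,0.2,0,0,0,0,0.4],
    [0,0.2,0,0,0,0,0.4],
    [0,0.2,0,0,0,0,0.4]
  ]
}}

```text
time_s: 13.07
eef_pos: [0.4972, -0.1271, 0.1925]
tcp_rot: [0.71, 0.704, 0.0, 0.0]
ft_force: [-0.1, -1.1, 0.4]
gripper_width: 0.0341
```

```bash
python3 - <<'E'
from h import *
s=snap('scene','s7');d=snap('side','d7')
def crop(c,x,y,w,h):
    return cv2.convertScaleAbs(cv2.resize(c['pixels'][y:y+h,x:x+w],(400,300),interpolation=cv2.INTER_CUBIC),alpha=1.7)
cv2.imwrite('pics/c7.png',np.vstack([np.hstack([crop(s,193,125,80,60),crop(d,270,235,80,60)]),np.hstack([crop(s,100,80,400,300),crop(d,100,80,400,300)])]))
E
```

```text
(no output)
```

View pics/c7.png

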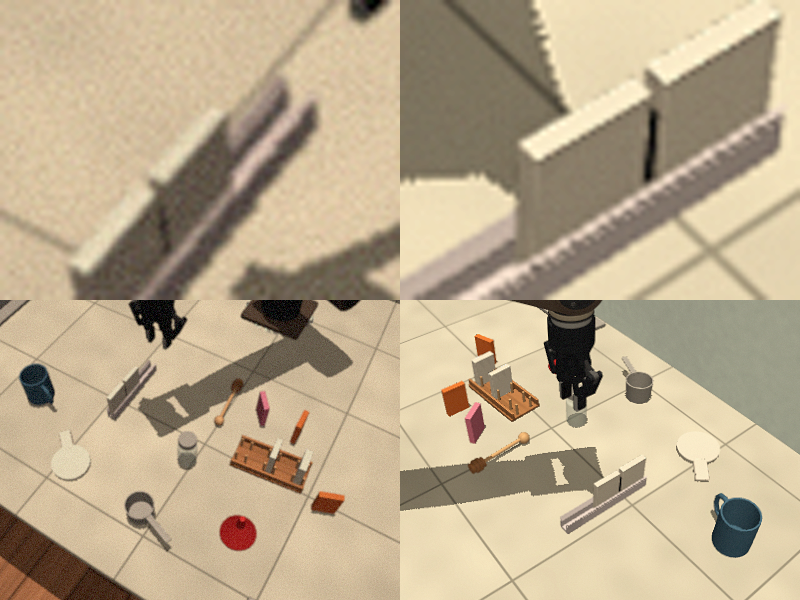

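The last picture shows the new tile standing level in the channel, edge on the spacer (side view, about (320,263)). The other two tiles are still in the rack and nothing else has moved.

```bash
python3 -c "
from workcell import arm; print(arm.finish_job())"
```

```text
the job is handed in; nothing more can be done
None
```

The 11 mm tile is in the channel with its edge against the black spacer, and I've handed the job in; the arm's clock stood at about 13 s.

- **Finding the tile:** I pinched only the spare at the low-y end of the rack. It read about 10.3 mm, and the pictures showed the other two as clearly thicker, so I did not pinch those.
- **Lowering:** I set it into the empty part of the channel about 32 mm short of the set tile. It bottomed on the groove floor at the height I had worked out (tool tip at 48 mm).
- **Sliding and pressing:** I slid it about 28 mm until it met the spacer. I then held it there for just over a second at about 8 N along the channel at the wrist, of which roughly 2–3 N was sliding friction. That is a little above the 6 N suggested but well under 20 N.
- **Last check:** after letting go, the tile stands level and touches the spacer. The other two tiles are still in the rack, the other things look unmoved, and the gripper is clear.

Some readings disagreed along the way:
- The scene and side cameras differed by up to about 7 mm across the channel.
- The tool position readings also wandered by 2–3 mm while the arm settled.

I centred the tile over the groove from the wrist camera instead, and it went in with only 1–2 N of side force.

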